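# Clear the stage nest, slide the dish carrier home and latch it

## Robot

A 7-joint arm with a two-finger parallel gripper is mounted at the origin on the work surface. World frame = base frame: x ahead of the robot, y to its left, z up, the work surface at z = 0. Lengths are in m, angles in rad, forces in N, time in s.
With the tool pointing down it reaches from about 0.425 to 0.875 m from the base axis. Payload 4.7 kg.
Tool frame: the origin (TCP) lies between the finger pads; the fingertips stand ctrl.tip_reach ahead of it and the grasp point (between the pads) lies 5 mm behind it (ctrl.tip_reach is the distance from the TCP to the fingertips, in m); z points along the fingers, y is the direction in which the jaws open and shut (so a half turn about z gives the same grasp; the last joint's range is limited). The gripper opens to 87 mm and grips with 3 to 60 N. Pads are 19 mm wide; open, the fingers measure 117 mm over their backs; the gripper's body (75 mm by 190 mm) begins 51 mm behind the grasp point.
Start: joints at [1.358, 0.321, -0.07, 1.45, 0.023, 1.371, -0.057], TCP at [0.146, -0.633, 0.237] pointing down, gripper open.
Joint ranges: [-2.86, 2.86], [-0.3, 2.09], [-1.38, 1.24], [0.06, 2.45], [-1.56, 4.7], [0.09, 2.05], [-2.69, 2.69]. Speed limits (rad/s): [2.57, 2.57, 3.14, 3.14, 3.14, 3.14, 3.14].

## Interface

Orientations are given as a rotation vector (axis times angle).
In Python, from bench import ctrl gives the robot as it stands.
- The arm moves only by the shell command python3 -m handwheel 'ROWS' [FORCE]. ROWS is JSON, a list of rows, each a list of 7 numbers: the shift along the tool's x, y, z in mm, then the turn, a rotation vector about the tool's x, y, z in rad, then the gripper's target within -1 to 1 (shut at 1, half-way at 0, fully open at -1). In form: [[dx, dy, dz, ax, ay, az, grip], ...]. A call has 1 to 12 rows; each row is the pose to reach, as a shift and turn from the pose commanded when the call began, along the tool's axes at that moment; what a row does not reach only later rows make up. A row lasts 1/8 s, in which the tool goes at most 62.5 mm and 10.7 degrees, less where a joint would pass 70% of its speed; a pose out of reach is approached as far as the arm can. A call with a gripper value outside its range is refused whole. The fingers move at their own pace and stop on an object; FORCE is the grip in N (left out, the last holds). Time passes only in rows, so rows that repeat a pose let the fingers close. It gives the time, the measured TCP pose, the force and the opening at its end, in the units of the state.
- ctrl.get_state(): the state, without advancing time (a new reading comes with each control period).
- ctrl.get_image(name): name is "scene" or "top"; returns the picture (480x640x3 uint8, red, green, blue); there is no depth.
- ctrl.camera_model(name): a dict with "mtx" (3x3 intrinsics, pixels), "xyz" and "orientation" of the camera in the world. Camera axes: x right, y up, looking along -z (the intrinsics and any distortion apply to the point x, -y, -z); pixel columns grow to the right and rows downward; lengths in m; the calibration is good to about 2 mm. A picture is of the moment at which its call begins. camera_model takes no time and is no camera call.
- ctrl.close_job(): hands the job in, once; it reports no verdict.
The state is a dict: "time": time; "joint_positions": joint angles; "qd": joint speeds; "joint_torque": joint torques, N m; "position": TCP position; "tool_rot": TCP orientation; "ft_force": force on the tool from outside, world axes, zero at the start; "torque": the same for the moment, N m; "grip_width": opening from 0.0 (shut) to 1.0 (fully open).
Only numpy, scipy, OpenCV 4.12 (cv2) and the standard library are available. Lean on these libraries where they do the work, as an engineer would, in place of code of your own. Each camera call takes 0.05 s, during which the arm holds its last target.

## Task

The lens standing in the stage's nest and the half-open keeper bar are blocking the dish carrier. Stand the lens upright in the white tray and swing the keeper wide open; then slide the carrier along its channel, without lifting or tipping it, until it is fully home against the end stop, and swing the keeper shut behind it into its detent. Do not tip the lens over, and leave the other things on the bench where they are.

Things in the scene. Friction and masses are not known exactly. Their poses are not given: they have to be found in the camera images.
- stage: Fixed black plate, 360 x 260 x 12 mm; origin under its centre, z up. Two rails along its x axis (x -160 to 150 mm) guide the carrier: 12 mm wide, inner faces at y = +-47 mm, tops 20 mm above the bench. The end stop's inner face is at x = 150 mm, its top 32 mm above the bench. The carrier is pushed towards +x; the keeper's hinge is on the -y side.
- keeper (a joint): Angle of the keeper bar on its upright hinge (rad): 0 shut at its stop in the detent, bar along the stage's +y across the channel, 3.5 mm behind the tab of a carrier that is home; grows as the free end swings to the stage's -x (counter-clockwise from above) up to 1.7, fully open. A carrier passes from 1.3. Starts 0.25 to 0.65, stays where left (friction 0.025 N m).
- keeper_hinge (a point): On the hinge axis, level with the bar's top: stage x = 49.5, y = -75 mm. The steel bar is 14 mm wide, 24 to 34 mm above the bench and reaches 85 mm from the axis, with a 35 mm tail behind it. Closing, the tail climbs a small spring ball at about 0.85 rad, and in the last 0.15 rad the ball snaps up behind it: push on to the stop; about 1.5 N at the knob.
- keeper_knob (a point): The keeper's upright round grey knob, 14 mm in diameter, from 34 to 64 mm above the bench, on the bar 72 mm from the hinge axis. This point is at the centre of its top.
- carrier: Loose aluminium dish carrier, 0.22 to 0.39 kg, lying between the rails with 2 mm play each side: a plate 90 x 90 mm, 10 mm thick, origin at the centre of its underside, its x along the channel (forwards to the stop). On it an open glass dish, 68 mm across, to 23 mm above the underside, centred at x = +5 mm. Across its rear edge stands a push tab, 60 mm wide (along y), 8 mm thick, from the plate to 34 mm above the underside.
- carrier_tab (a point): Middle of the top edge of the carrier's push tab, on its rear face (carrier x = -45 mm, 34 mm above the underside). Push here or lower, towards the stop.
- objective: The lens in the nest: a loose steel microscope objective, 0.13 to 0.25 kg, round, 34 mm in diameter up to 40 mm, then tapering to a 16 mm nose at 58 mm; stands nose up between the rails in front of the end stop. Origin at the centre of its underside.
- tray: Fixed white open tray, outside 150 (its x) x 110 mm (its y), 20 mm high, walls and floor 4 mm thick; origin at the centre of its underside, so its inner floor is 4 mm above the bench.
- jar: Bystander: capped amber glass jar, 48 mm across, 62 mm tall; origin under its centre.
- covered_dish: Bystander: flat clear covered dish, 60 mm across, 16 mm tall; origin under its centre.
- condenser_cap: Bystander: low black stepped cap, 52 mm across, 26 mm tall; origin under its centre.
- nest (a point): Where the carrier's origin is when it is home against the end stop: stage x = 105, y = 0, on the plate's top face, 12 mm above the bench.
There are look-alikes about, which are no part of the job. Leave any red or turquoise look-alike of the objective alone.

How it is judged:
On the way, in this order (a step that is already met when the one before it is completed fails the run):
1. the lens stands upright in the tray, let go, and the keeper is swung wide open (over 1.3 rad) (x of objective in the frame of tray between -0.055 and 0.055 m and y of objective in the frame of tray between -0.035 and 0.035 m and z of objective in the frame of tray below 0.01 m and angle between objective's own z axis and vertical below 0.08 rad and linear speed of objective below 0.03 m/s and contact force between the fingers and objective below 0.1 N and value of joint keeper above 1.3 rad), for 0.2 s.
2. the carrier is home against the end stop (within 3.5 mm) while the keeper is still open (over 0.5 rad) (x of carrier in the frame of stage between 0.1015 and 0.11 m and y of carrier in the frame of stage between -0.006 and 0.006 m and z of carrier in the frame of stage below 0.016 m and angle between the x axis of carrier and the x axis of stage, either way round below 0.06 rad and linear speed of carrier below 0.02 m/s and value of joint keeper above 0.5 rad), for 0.1 s.
3. the keeper is shut in its detent (value of joint keeper below 0.05 rad), for 0.2 s.
At the end, for the whole second after the job is handed in: The lens stands upright (within 0.08 rad) and at rest on the tray's floor, its centre within 55 x 35 mm of the tray's centre; the carrier lies flat between the rails at rest, within 3.5 mm of the end stop; the keeper is shut in its detent (under 0.05 rad) (x of objective in the frame of tray between -0.055 and 0.055 m and y of objective in the frame of tray between -0.035 and 0.035 m and z of objective in the frame of tray below 0.01 m and angle between objective's own z axis and vertical below 0.08 rad and linear speed of objective below 0.03 m/s and x of carrier in the frame of stage between 0.1015 and 0.11 m and y of carrier in the frame of stage between -0.006 and 0.006 m and z of carrier in the frame of stage below 0.016 m and angle between the x axis of carrier and the x axis of stage, either way round below 0.06 rad and linear speed of carrier below 0.02 m/s and value of joint keeper below 0.05 rad and velocity of joint keeper below 0.1 rad/s); the robot touches nothing.
It fails at once if the lens is tipped over (more than 0.6 rad) (angle between objective's own z axis and vertical above 0.6 rad).
It fails at once if the carrier is lifted (more than 15 mm) or tipped (more than 0.2 rad) (height (world z) of carrier above 0.027 m or angle between carrier's own z axis and vertical above 0.2 rad).
It fails at once if the amber jar is moved by more than 30 mm (distance of jar from where it was at the start of the episode above 0.03 m).
It fails at once if the covered dish is moved by more than 30 mm (distance of covered_dish from where it was at the start of the episode above 0.03 m).
It fails at once if the black cap is moved by more than 30 mm (distance of condenser_cap from where it was at the start of the episode above 0.03 m).
It also fails if it takes over 66 s, if anything falls off the work surface, if the arm or the gripper's body presses on something with over 40 N, if the wrist force passes 120 N, or if a joint passes its speed limit or range.

## Working session

There is one attempt and no reset: what is moved stays moved. The work goes in short steps, Python scripts to look and compute and a shell command to move; the robot and the scene stay as the last step left them, time stands still between calls to the robot, and variables do not carry over. Pictures are saved under pics/ and viewed, and the job is handed in when it is done.

```bash
mkdir -p pics; ls
python3 - <<'E'
from bench import ctrl
import cv2,numpy as np
print(ctrl.get_state(), ctrl.tip_reach)
for n in("scene","top"):
    m=ctrl.camera_model(n);print(n,m)
    cv2.imwrite(f"pics/{n}0.png",ctrl.get_image(n)[:,:,::-1])
E
```

```text
pics
{'time': 0.0, 'joint_positions': array([ 1.35812165,  0.32184008, -0.07010826,  1.45169022,  0.02265055,
        1.37077884, -0.05689135]), 'qd': array([ 0.00112664, -0.00154694,  0.00134925, -0.000232  ,  0.00068967,
       -0.00174228, -0.00227307]), 'joint_torque': array([-6.69310903e-04, -4.91292465e+01, -4.04019020e-01, -3.12529635e+01,
       -6.40267530e-02,  4.36871743e-02,  1.70898452e-04]), 'position': array([ 0.1459744 , -0.63285473,  0.23544295]), 'tool_rot': array([-3.11952257e+00, -3.55351771e-01,  5.60236348e-04]), 'ft_force': array([-0.88680381,  0.32938462,  0.24089854]), 'torque': array([ 0.0136488 , -0.00425547,  0.02468721]), 'grip_width': 1.0016738951069077} 0.014
scene {'mtx': array([[459.38375071,   0.        , 321.5131112 ],
       [  0.        , 459.38375071, 243.59409349],
       [  0.        ,   0.        ,   1.        ]]), 'xyz': array([0.83001019, 0.43862491, 0.70753731]), 'orientation': array([0.22155507, 0.79915209, 2.52716043])}
top {'mtx': array([[612.96565093,   0.        , 315.81034829],
       [  0.        , 612.96565093, 232.46509216],
       [  0.        ,   0.        ,   1.        ]]), 'xyz': array([0.48567176, 0.07039547, 1.18044438]), 'orientation': array([ 0.09323174, -0.09382805, -1.55363509])}
```

View pics/scene0.png

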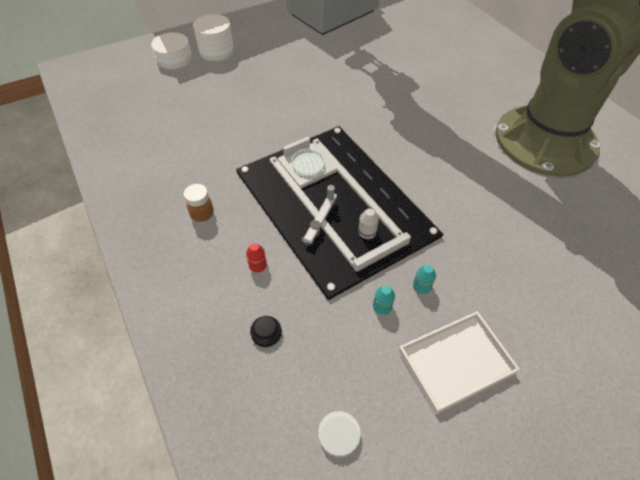

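View pics/top0.png

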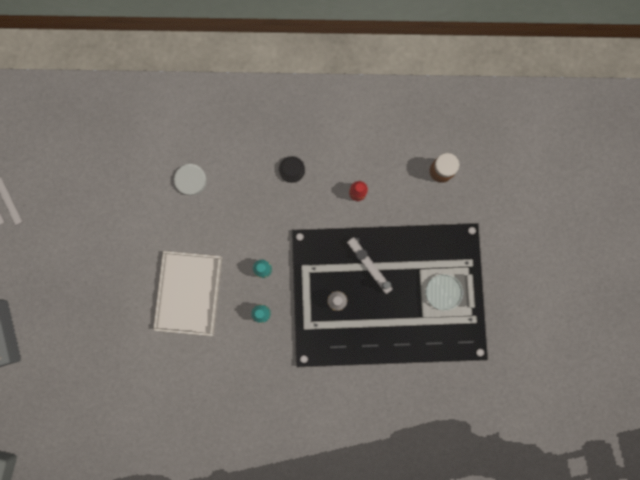

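The top view shows the stage with its +x pointing image-left (world +y). The lens is at about (338,300), the knob at (386,287), the hinge at (357,250), the carrier at (443,293) and the tray at (187,293). The scene view shows the same layout. Next I'll enlarge both for pixel work.

```bash
cat > h.py <<'E'
import numpy as np,cv2
from scipy.spatial.transform import Rotation as R
from bench import ctrl
def cam(n):
    m=ctrl.camera_model(n);return m['mtx'],np.array(m['xyz']),R.from_rotvec(m['orientation']).as_matrix()
def ray(n,p):
    K,c,M=cam(n);d=np.linalg.inv(K)@[p[0],p[1],1];d=M@(d*[1,-1,-1]);return c,d/np.linalg.norm(d)
def onz(n,p,z):
    c,d=ray(n,p);return c+d*(z-c[2])/d[2]
def tri(p1,p2):
    (a,u),(b,v)=ray('scene',p1),ray('top',p2)
    s=np.linalg.lstsq(np.c_[u,-v],b-a,rcond=None)[0]
    A=a+u*s[0];B=b+v*s[1];return (A+B)/2,np.linalg.norm(A-B)
def proj(n,X):
    K,c,M=cam(n);q=(M.T@(np.array(X)-c))*[1,-1,-1];q=K@q;return q[:2]/q[2]
def crop(n,x0,y0,w,h,s,name):
    im=ctrl.get_image(n)[:,:,::-1][y0:y0+h,x0:x0+w]
    im=cv2.resize(im,None,fx=s,fy=s,interpolation=cv2.INTER_CUBIC)
    for i in range(0,w,20):cv2.putText(im,str(x0+i),(i*s,8),0,.3,(0,255,255),1);cv2.line(im,(i*s,8),(i*s,14),(0,255,255),1)
    for j in range(0,h,20):cv2.putText(im,str(y0+j),(0,j*s+4),0,.3,(0,255,255),1)
    cv2.imwrite(f"pics/{name}.png",im)
E
python3 - <<'E'
from h import *
import cv2
top=cv2.imread('pics/top0.png');sc=cv2.imread('pics/scene0.png')
def cr(im,x0,y0,w,h,s,name):
    im=cv2.resize(im[y0:y0+h,x0:x0+w],None,fx=s,fy=s,interpolation=cv2.INTER_CUBIC)
    im=cv2.convertScaleAbs(im,alpha=1.0)
    for i in range(0,w,20):cv2.putText(im,str(x0+i),(i*s,8),0,.3,(0,255,255),1);cv2.line(im,(i*s,8),(i*s,14),(0,255,255),1)
    for j in range(0,h,20):cv2.putText(im,str(y0+j),(0,j*s+4),0,.3,(0,255,255),1)
    cv2.imwrite(f"pics/{name}.png",im)
cr(top,285,220,200,150,4,'t1');cr(sc,230,120,200,150,4,'s1');cr(sc,350,255,180,160,4 and 3,'s2');cr(top,145,235,140,110,5,'t2')
E
```

```text
(no output)
```

View pics/t1.png

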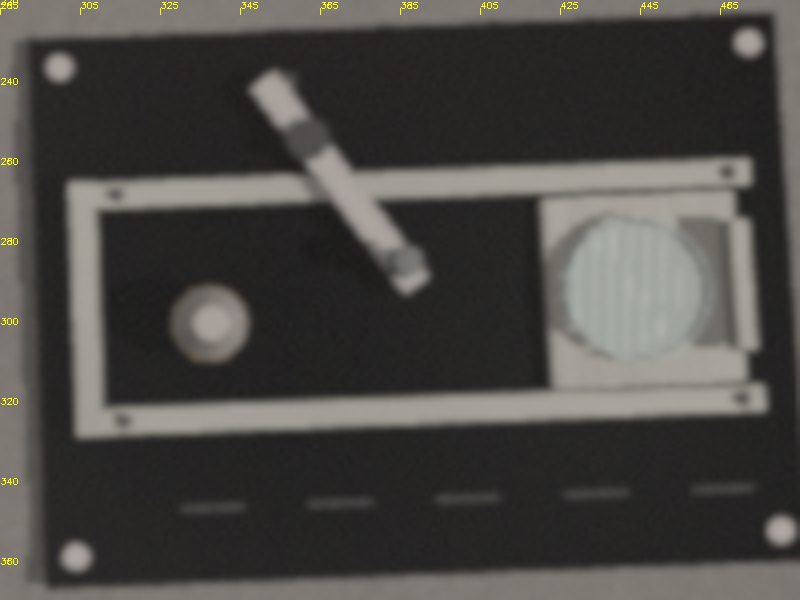

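View pics/s1.png

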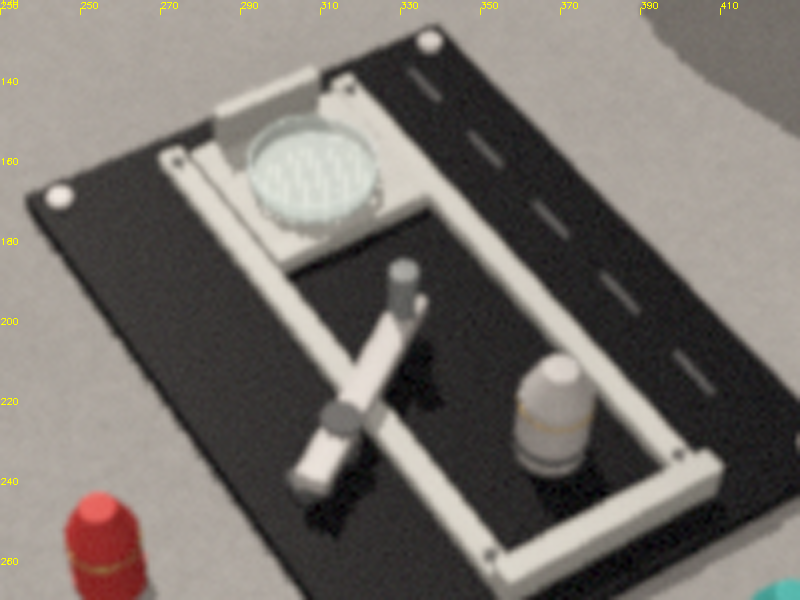

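View pics/t2.png

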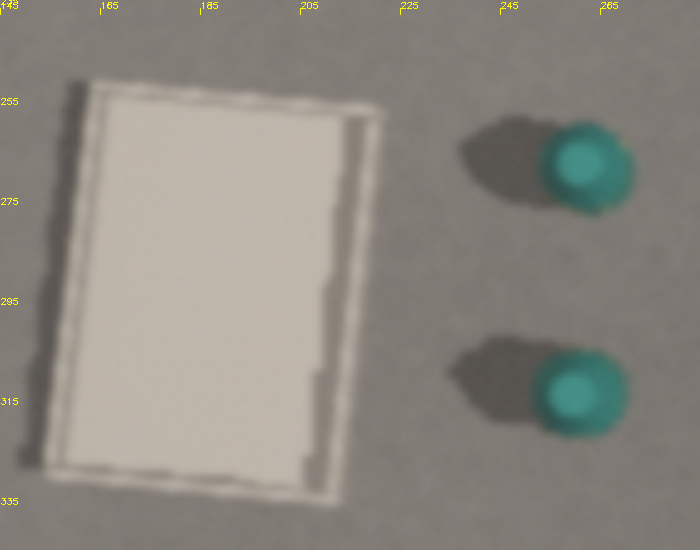

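View pics/s2.png

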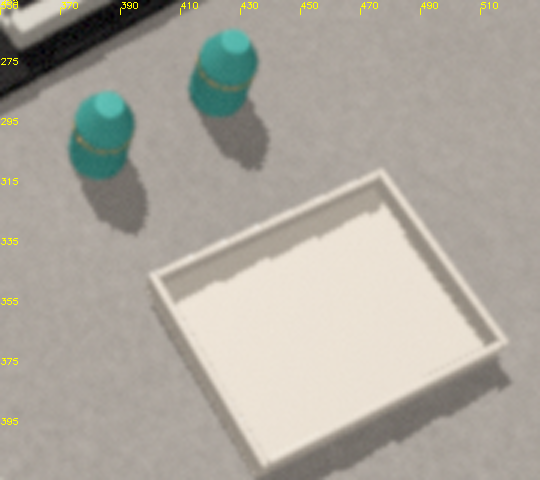

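Run:
```python
from h import *
P={'scrA':((245,169),(472,230.75)),'scrB':((337.5,130.25),(480.25,352.75)),'scrC':((331,287),(300,236.75)),'scrD':((433.5,231),(304,359.25)),
'nose':((370.25,212),(337.75,300.5)),'knob':((331,187.25),(386.5,285.25)),'hinge':((315.25,223.75),(361.75,254.25)),'tab':((296.5,142),(473.5,291)),
'trA':((437.3,410.7),(163.4,251)),'trB':((400,346.7),(221.4,256)),'trC':((476.7,311.7),(212.6,336.4)),'trD':((519,369),(154,330.6))}
Q={k:tri(*v) for k,v in P.items()}
for k,(X,e) in Q.items():print(k,X.round(4),round(e*1e3,1))
Z=dict(nose=.058+.012,knob=.064,hinge=.034,tab=.046)
for k in P:
    z=Z.get(k,.02 if k[:2]=='tr' else .012)
    print(k,onz('top',P[k][1],z).round(4),onz('scene',P[k][0],z).round(4))
```

```text
scrA [ 0.6328 -0.2278  0.0154] 1.1
scrB [ 0.4029 -0.2398  0.0147] 1.2
scrC [0.6161 0.1018 0.0138] 1.9
scrD [0.3859 0.0901 0.0142] 1.7
nose [0.4956 0.0301 0.0709] 1.3
knob [ 0.5248 -0.0585  0.0658] 0.3
hinge [ 0.5825 -0.0152  0.0393] 0.8
tab [ 0.5161 -0.2206  0.0449] 3.4
trA [0.5848 0.3601 0.02  ] 0.6
trB [0.5762 0.2508 0.0185] 3.1
trC [0.4259 0.2619 0.0154] 0.8
trD [0.4352 0.3712 0.0193] 0.4
scrA [ 0.6337 -0.229   0.012 ] [ 0.6314 -0.2307  0.012 ]
scrB [ 0.4032 -0.2409  0.012 ] [ 0.4008 -0.2421  0.012 ]
scrC [0.617  0.1012 0.012 ] [0.6149 0.1015 0.012 ]
scrD [0.3863 0.0895 0.012 ] [0.3838 0.0896 0.012 ]
nose [0.4961 0.0296 0.07  ] [0.4946 0.0299 0.07  ]
knob [ 0.525  -0.0588  0.064 ] [ 0.5238 -0.0599  0.064 ]
hinge [ 0.5833 -0.0158  0.034 ] [ 0.5803 -0.0185  0.034 ]
tab [ 0.5175 -0.2213  0.046 ] [ 0.5154 -0.2183  0.046 ]
trA [0.585  0.3599 0.02  ] [0.5846 0.3604 0.02  ]
trB [0.5771 0.2495 0.02  ] [0.5756 0.2523 0.02  ]
trC [0.4263 0.2609 0.02  ] [0.4283 0.2634 0.02  ]
trD [0.4354 0.3708 0.02  ] [0.4355 0.3714 0.02  ]
```

Both views agree within about 2 mm and the heights fit: screws about 14 mm, nose 71, knob 66 and tray rim 19. Next I'll write a planner that gives stage coordinates and tool-frame shifts.

```bash
cat >> h.py <<'E'
C=np.array([.5094,-.069]);sx=np.array([-.0506,.9987]);sy=np.array([-.9987,-.0506])
def st(x,y):return C+x*sx+y*sy            # stage -> world xy
def tost(p):d=np.array(p)[:2]-C;return np.array([d@sx,d@sy])
def plan(xy,z,jaw):  # jaw = world azimuth of tool y, rad ; tool down
    s=ctrl.get_state();M=R.from_rotvec(s['tool_rot']).as_matrix()
    y=np.array([np.cos(jaw),np.sin(jaw),0]);zz=np.array([0,0,-1.]);x=np.cross(y,zz)
    G=np.c_[x,y,zz]
    print('shift mm',(M.T@(np.array([*xy,z])-s['position'])*1e3).round(1),'turn',R.from_matrix(M.T@G).as_rotvec().round(3))
def rep():
    s=ctrl.get_state();M=R.from_rotvec(s['tool_rot']).as_matrix()
    print(round(s['time'],2),s['position'].round(4),'stage',tost(s['position']).round(4),'jaw',round(np.arctan2(M[1,1],M[0,1]),3),'F',s['ft_force'].round(2),'w',round(s['grip_width'],3))
E
python3 - <<'E'
from h import *
for n,p in dict(nose=(.4956,.0301),hinge=(.5825,-.0152),knob=(.5248,-.0585),tab=(.5165,-.2208)).items():print(n,tost(p).round(4))
plan((.47,-.30),.22,.0506);plan((.4956,.0301),.14,.0506)
E
```

```text
nose [0.0997 0.0088]
hinge [ 0.05   -0.0757]
knob [ 0.0097 -0.0159]
tab [-0.152   0.0006]
shift mm [ 390.6 -251.5   16. ] turn [-2.000e-03 -1.000e-03 -1.395e+00]
shift mm [ 489.7 -567.2   96.5] turn [-2.000e-03 -1.000e-03 -1.395e+00]
```

```bash
python3 -m handwheel '[[391,-252,10,0,0,-0.7,-0.5],[391,-252,10,0,0,-0.7,-0.5],[391,-252,10,0,0,-0.7,-0.5],[391,-252,10,0,0,-0.7,-0.5],[391,-252,10,0,0,-0.7,-0.5],[391,-252,10,0,0,-0.7,-0.5],[490,-567,90,0,0,-1.395,-0.5],[490,-567,90,0,0,-1.395,-0.5],[490,-567,90,0,0,-1.395,-0.5],[490,-567,90,0,0,-1.395,-0.5],[490,-567,90,0,0,-1.395,-0.5],[490,-567,90,0,0,-1.395,-0.5]]' 10
python3 -c "
from h import *
rep();plan((.4956,.0301),.14,.0506)"
```

```text
time: 1.6
position: [0.4881, -0.0044, 0.1535]
tool_rot: [2.164, 2.276, -0.001]
ft_force: [0.0, -0.3, -0.4]
grip_width: 0.745
1.6 [ 0.4881 -0.0044  0.1535] stage [0.0656 0.018 ] jaw 0.05 F [ 0.03 -0.33 -0.4 ] w 0.745
shift mm [34.1  9.3 13.4] turn [ 0.     0.001 -0.   ]
```

```bash
python3 -m handwheel '[[0,0,0,0,0,0,-0.5],[0,0,0,0,0,0,-0.5]]'
python3 -c "
from h import *
rep();plan((.4956,.0301),.14,.0506)"
```

```text
time: 1.85
position: [0.4878, -0.0065, 0.1536]
tool_rot: [-2.163, -2.278, 0.002]
ft_force: [0.1, -0.2, 0.1]
grip_width: 0.754
1.85 [ 0.4878 -0.0065  0.1536] stage [0.0635 0.0184] jaw 0.051 F [ 0.06 -0.19  0.08] w 0.754
shift mm [36.2  9.7 13.5] turn [-0.001  0.     0.001]
```

```bash
python3 -m handwheel '[[36,10,20,0,0,0,-0.5],[36,10,60,0,0,0,-0.5],[36,10,60,0,0,0,-0.5]]'
python3 -c "
from h import *
rep();plan((.4956,.0301),.038,.0506);crop('scene',300,120,160,140,5,'s3')"
```

```text
time: 2.22
position: [0.4938, 0.0285, 0.0915]
tool_rot: [-2.164, -2.272, 0.007]
ft_force: [-0.4, 0.0, 0.2]
grip_width: 0.749
2.23 [0.4938 0.0285 0.0915] stage [0.0981 0.0107] jaw 0.049 F [-0.43  0.03  0.18] w 0.749
shift mm [ 1.5  2.2 53.5] turn [-0.006 -0.    -0.002]
```

View pics/s3.png

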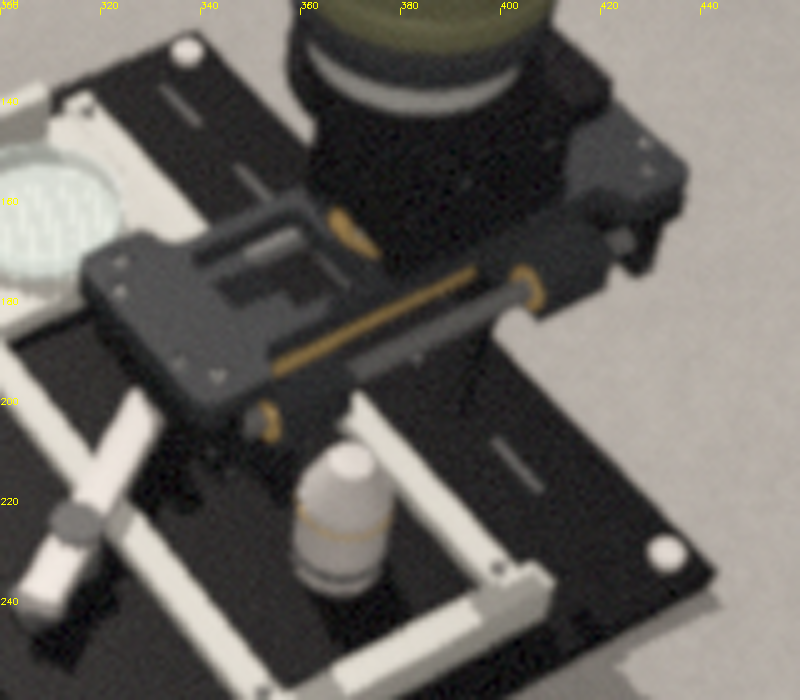

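```bash
python3 -c "
from h import *
for z in (.0775,.0915,.147,.2):print(z,proj('scene',(.4938,.0285,z)),proj('scene',(.4938+.033,.0285,z)),proj('scene',(.4938-.033,.0285,z)))
print(proj('top',(.4938,.0285,.0915)))
crop('top',240,230,200,140,4,'t3')"
```

```text
0.0775 [370.60567175 208.60586581] [354.78433514 215.57762937] [386.0622875  201.79481861]
0.0915 [371.38306616 203.49917619] [355.34366798 210.51001391] [387.04752725 196.65222385]
0.147 [374.69509893 181.74249338] [357.72876731 188.9007583 ] [391.241459   174.76141866]
0.2 [378.24907995 158.39645699] [360.29189467 165.6785496 ] [395.73526741 151.30536589]
[338.81768724 301.68796123]
```

View pics/t3.png

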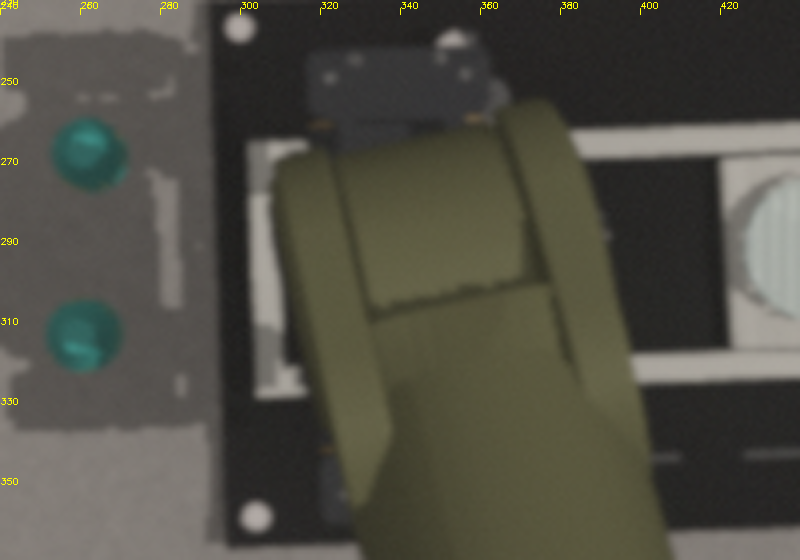

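The dark fingertips straddle the lens nose at about (370,212), where the projection puts them, so I'm going down.

```bash
python3 -m handwheel '[[1,2,20,0,0,0,-0.5],[1,2,45,0,0,0,-0.5],[1,2,53,0,0,0,-0.5],[1,2,53,0,0,0,-0.5]]'
python3 -c "
from h import *
rep()"
```

```text
time: 2.82
position: [0.4981, 0.0314, 0.0407]
tool_rot: [-2.164, -2.277, 0.001]
ft_force: [-0.4, -0.3, 0.8]
grip_width: 0.749
2.83 [0.4981 0.0314 0.0407] stage [0.1008 0.0062] jaw 0.051 F [-0.35 -0.33  0.84] w 0.749
```

```bash
python3 -m handwheel '[[-1,-2,2,0,0,0,-0.5],[-1,-2,2,0,0,0,0.2],[-1,-2,2,0,0,0,0.4],[-1,-2,2,0,0,0,0.6],[-1,-2,2,0,0,0,0.8],[-1,-2,2,0,0,0,0.8],[-1,-2,2,0,0,0,0.8]]' 12
python3 -c "
from h import *
rep()"
```

```text
time: 3.7
position: [0.4964, 0.0304, 0.039]
tool_rot: [2.164, 2.277, -0.0]
ft_force: [0.3, 0.2, 1.4]
grip_width: 0.384
3.7 [0.4964 0.0304 0.039 ] stage [0.0999 0.008 ] jaw 0.051 F [0.3  0.19 1.4 ] w 0.384
```

```bash
python3 -m handwheel '[[0,0,-10,0,0,0,0.8],[0,0,-50,0,0,0,0.8],[0,0,-90,0,0,0,0.8],[0,0,-100,0,0,0,0.8],[0,0,-100,0,0,0,0.8]]'
python3 -c "
from h import *
rep();plan((.5055,.311),.15,.0506);crop('scene',300,120,160,140,5,'s4')"
```

```text
time: 4.32
position: [0.4963, 0.0302, 0.1391]
tool_rot: [2.164, 2.276, -0.0]
ft_force: [0.0, -1.0, -1.6]
grip_width: 0.384
4.33 [0.4963 0.0302 0.1391] stage [0.0997 0.008 ] jaw 0.051 F [ 0.03 -0.96 -1.6 ] w 0.384
shift mm [280.   23.4 -11.1] turn [0.001 0.001 0.   ]
```

View pics/s4.png

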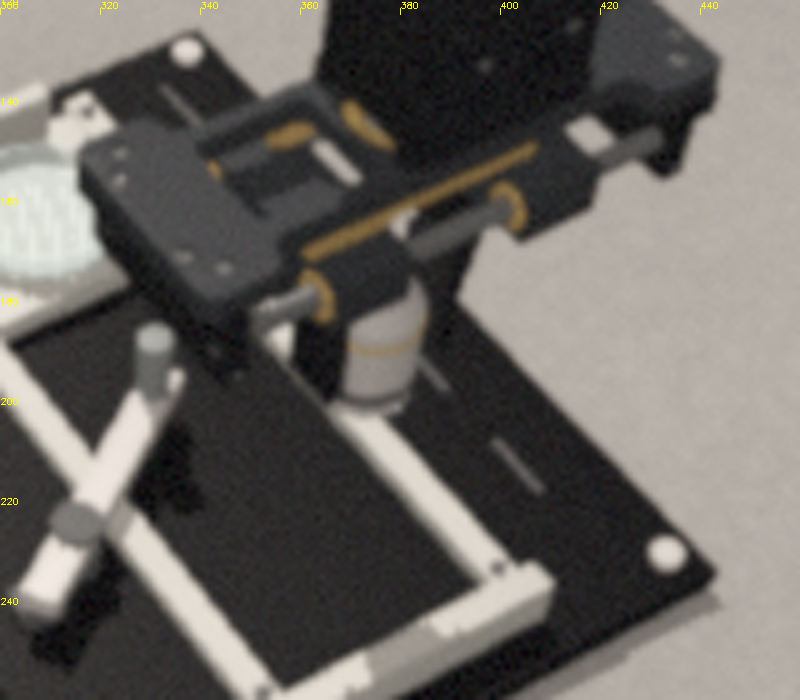

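The lens is held upright between the fingers at about (376,185), clear of the plate. I'm carrying it to the tray.

```bash
python3 -m handwheel '[[40,3,0,0,0,0,0.8],[90,8,0,0,0,0,0.8],[140,12,0,0,0,0,0.8],[190,16,0,0,0,0,0.8],[240,20,0,0,0,0,0.8],[270,22,0,0,0,0,0.8],[280,23,30,0,0,0,0.8],[280,23,60,0,0,0,0.8],[280,23,85,0,0,0,0.8],[280,23,95,0,0,0,0.8],[280,23,95,0,0,0,0.8]]'
python3 -c "
from h import *
rep();plan((.5055,.311),.0315,.0506);crop('scene',360,200,190,140,4,'s5')"
```

```text
time: 5.75
position: [0.504, 0.3108, 0.0425]
tool_rot: [-2.163, -2.277, 0.004]
ft_force: [0.5, -0.6, -1.7]
grip_width: 0.383
5.75 [0.504  0.3108 0.0425] stage [ 0.3796 -0.0139] jaw 0.051 F [ 0.47 -0.57 -1.65] w 0.383
shift mm [ 0.2  1.5 11. ] turn [-0.003  0.001  0.001]
```

View pics/s5.png

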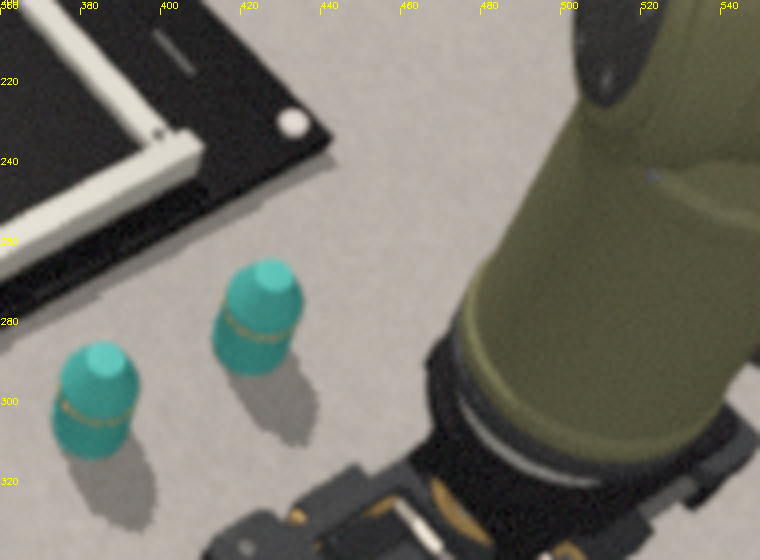

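```bash
python3 -m handwheel '[[0,1,4,0,0,0,0.8],[0,1,8,0,0,0,0.8],[0,1,10,0,0,0,0.8],[0,1,10,0,0,0,0.8]]'
python3 -c "
from h import *
rep()"
```

```text
time: 6.3
position: [0.5059, 0.3112, 0.0338]
tool_rot: [2.164, 2.277, -0.0]
ft_force: [-0.5, -0.8, -0.4]
grip_width: 0.383
6.3 [0.5059 0.3112 0.0338] stage [ 0.3799 -0.0157] jaw 0.051 F [-0.46 -0.85 -0.4 ] w 0.383
```

```bash
python3 -m handwheel '[[0,0,1,0,0,0,0.8],[0,0,2,0,0,0,0.8],[0,0,2,0,0,0,0.8]]'
python3 -c "
from h import *
rep()"
```

```text
time: 6.68
position: [0.5059, 0.3112, 0.0318]
tool_rot: [-2.164, -2.277, 0.0]
ft_force: [-0.1, 0.6, -1.9]
grip_width: 0.382
6.67 [0.5059 0.3112 0.0318] stage [ 0.3799 -0.0158] jaw 0.051 F [-0.08  0.57 -1.88] w 0.382
```

```bash
python3 -m handwheel '[[0,0,0.5,0,0,0,0.8],[0,0,1,0,0,0,0.8],[0,0,1,0,0,0,0.8]]'
python3 -c "
from h import *
rep()"
```

```text
time: 7.05
position: [0.506, 0.3113, 0.031]
tool_rot: [2.164, 2.277, -0.0]
ft_force: [-0.3, -0.9, 1.1]
grip_width: 0.384
7.05 [0.506  0.3113 0.031 ] stage [ 0.3799 -0.0158] jaw 0.051 F [-0.28 -0.93  1.06] w 0.384
```

```bash
python3 -m handwheel '[[0,0,0,0,0,0,0.5],[0,0,0,0,0,0,0],[0,0,0,0,0,0,-0.5],[0,0,0,0,0,0,-0.7],[0,0,0,0,0,0,-0.7],[0,0,-30,0,0,0,-0.7],[0,0,-80,0,0,0,-0.7],[0,0,-120,0,0,0,-0.7],[0,0,-120,0,0,0,-0.5]]'
python3 -c "
from h import *
rep();plan((.5248,-.0585),.14,-.47)"
```

```text
time: 8.18
position: [0.5077, 0.3129, 0.1546]
tool_rot: [2.162, 2.276, 0.01]
ft_force: [1.1, 0.5, -0.1]
grip_width: 0.8
8.18 [0.5077 0.3129 0.1546] stage [ 0.3815 -0.0177] jaw 0.051 F [ 1.08  0.47 -0.06] w 0.8
shift mm [-371.8   -2.    13.6] turn [ 0.005 -0.004  0.521]
```

```bash
python3 -m handwheel '[[-372,-2,10,0,0,0.52,0.5],[-372,-2,10,0,0,0.52,0.5],[-372,-2,10,0,0,0.52,0.5],[-372,-2,10,0,0,0.52,0.5],[-372,-2,10,0,0,0.52,0.5],[-372,-2,10,0,0,0.52,0.5],[-372,-2,10,0,0,0.52,0.5],[-372,-2,10,0,0,0.52,0.5],[-372,-2,10,0,0,0.52,0.5]]'
python3 -c "
from h import *
rep();plan((.5248,-.0585),.054,-.47)
crop('scene',370,280,180,140,4,'s6');crop('top',140,230,180,130,4,'t6')"
```

```text
time: 9.3
position: [0.5228, -0.0583, 0.1406]
tool_rot: [-2.674, -1.648, 0.0]
ft_force: [-0.0, 0.2, -0.5]
grip_width: 0.253
9.3 [ 0.5228 -0.0583  0.1406] stage [ 0.01   -0.0139] jaw -0.466 F [-0.04  0.17 -0.51] w 0.253
shift mm [ 0.7  1.9 86.6] turn [-0.001 -0.     0.004]
```

View pics/s6.png

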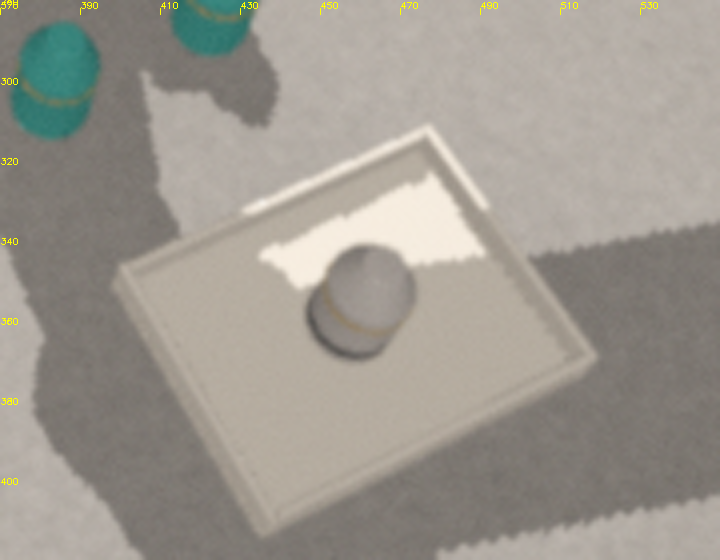

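View pics/t6.png

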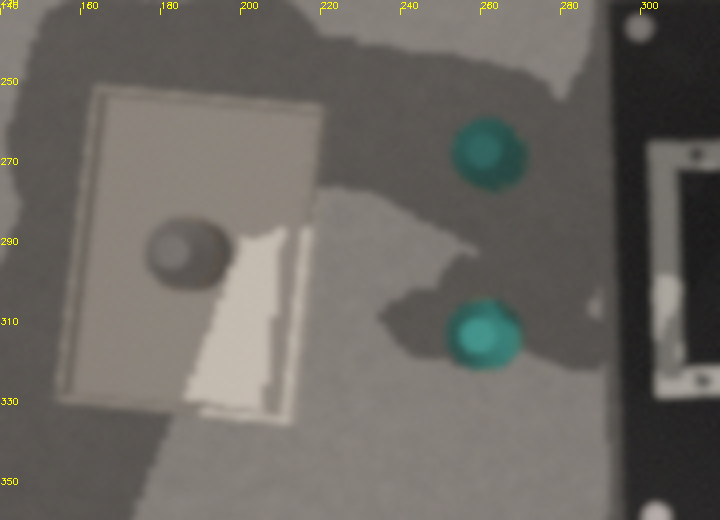

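The lens stands upright near the tray's centre, at scene (460,350) and top (186,293). Now I'm lowering over the knob, with a look just above it first.

```bash
python3 -m handwheel '[[1,2,30,0,0,0,0.5],[1,2,55,0,0,0,0.5],[1,2,55,0,0,0,0.5]]'
python3 -c "
from h import *
rep();plan((.5248,-.0585),.054,-.47)
s=ctrl.get_state()['position'];print(proj('scene',(s[0],s[1],s[2]-.014)))
crop('scene',270,130,130,110,6,'s7')"
```

```text
time: 9.78
position: [0.5236, -0.0592, 0.0842]
tool_rot: [-2.673, -1.645, 0.004]
ft_force: [-0.3, -0.4, -0.6]
grip_width: 0.248
9.78 [ 0.5236 -0.0592  0.0842] stage [ 0.0091 -0.0147] jaw -0.467 F [-0.3  -0.37 -0.6 ] w 0.248
shift mm [ 1.2  0.9 30.2] turn [-0.004  0.001  0.003]
[331.37866838 185.1772793 ]
```

View pics/s7.png

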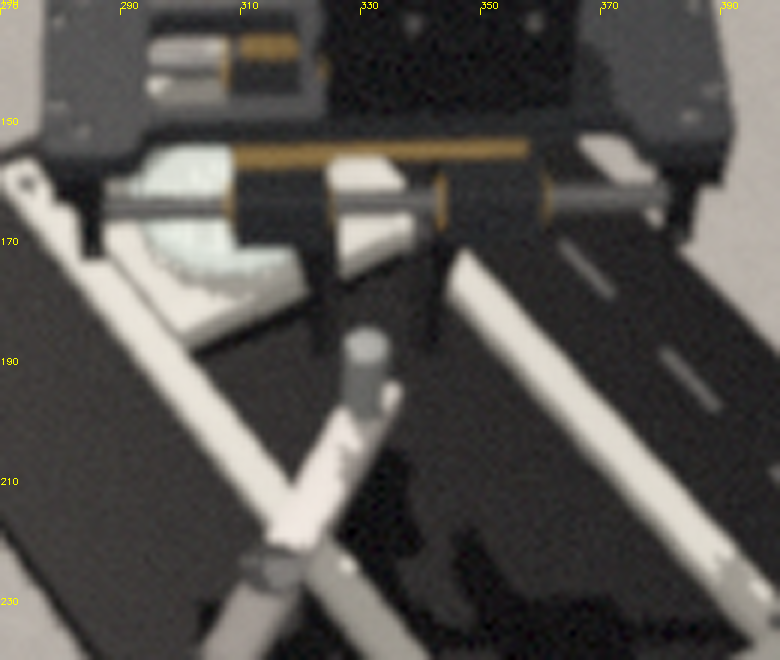

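The knob top at (331,188) sits midway between the fingers at (322,186) and (342,186), so I can go down.

```bash
python3 -m handwheel '[[1,1,15,0,0,0,0.5],[1,1,29,0,0,0,0.5],[1,1,29,0,0,0,0.5]]'
python3 - <<'E'
from h import *
rep()
s=ctrl.get_state();M=R.from_rotvec(s['tool_rot']).as_matrix();p=s['position']
for a in (.75,.9,1.05,1.2,1.35,1.45,1.55,1.6):
    q=st(.0498-.072*np.sin(a),-.0755+.072*np.cos(a));print(a,(M.T@(np.array([*q,p[2]])-p)*1e3).round(1))
E
```

```text
time: 10.2
position: [0.5254, -0.0598, 0.0555]
tool_rot: [-2.675, -1.644, 0.003]
ft_force: [-0.3, -0.1, -0.2]
grip_width: 0.252
10.2 [ 0.5254 -0.0598  0.0555] stage [ 0.0084 -0.0164] jaw -0.469 F [-0.34 -0.13 -0.2 ] w 0.252
0.75 [-3.5  9.3 -0. ]
0.9 [-5.9 19.8 -0. ]
1.05 [-6.7 30.6 -0.1]
1.2 [-5.9 41.4 -0.1]
1.35 [-3.5 51.9 -0.1]
1.45 [-1.1 58.6 -0.2]
1.55 [ 2.1 65.1 -0.2]
1.6 [ 3.9 68.2 -0.2]
```

```bash
python3 -m handwheel '[[-3.5,9,0,0,0,0,0.5],[-6,20,0,0,0,0,0.5],[-6.5,31,0,0,0,0,0.5],[-6,41,0,0,0,0,0.5],[-3.5,52,0,0,0,0,0.5],[-1,59,0,0,0,0,0.5],[2,65,0,0,0,0,0.5],[4,68,0,0,0,0,0.5],[4,68,0,0,0,0,0.5]]'
python3 -c "
from h import *
rep()
crop('scene',250,130,130,110,6,'s8')"
```

```text
time: 11.32
position: [0.5893, -0.0867, 0.0569]
tool_rot: [2.676, 1.645, 0.001]
ft_force: [0.7, 0.6, 0.3]
grip_width: 0.254
11.32 [ 0.5893 -0.0867  0.0569] stage [-0.0217 -0.0789] jaw -0.468 F [0.65 0.64 0.34] w 0.254
```

View pics/s8.png

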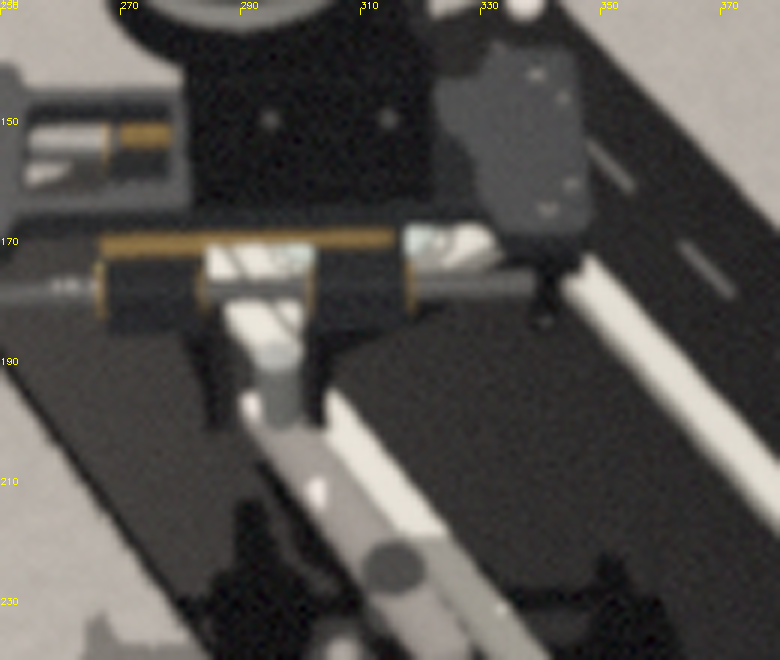

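The bar now lies nearly along the rail, with the knob top at (296,188). I'll work out its angle while retracting.

```bash
python3 -m handwheel '[[0,0,-20,0,0,0,0.5],[0,0,-50,0,0,0,0.5],[0,0,-70,0,0,0,0.5],[0,0,-70,0,0,0,0.5]]'
python3 - <<'E'
from h import *
rep()
q=tost(onz('scene',(296,188.5),.064));print(q,np.arctan2(.0498-q[0],q[1]+.0755))
print('push start');plan(st(-.185,.0),.13,.0506)
crop('scene',250,130,130,110,6,'s9')
E
```

```text
time: 11.88
position: [0.5905, -0.0873, 0.1295]
tool_rot: [2.674, 1.642, 0.005]
ft_force: [-0.0, 0.3, -0.8]
grip_width: 0.251
11.88 [ 0.5905 -0.0873  0.1295] stage [-0.0224 -0.08  ] jaw -0.469 F [-0.    0.35 -0.77] w 0.251
[-0.02328952 -0.0724477 ] 1.5290594155253912
push start
shift mm [-180.9   11.3   -0.6] turn [ 0.005  0.    -0.52 ]
```

View pics/s9.png

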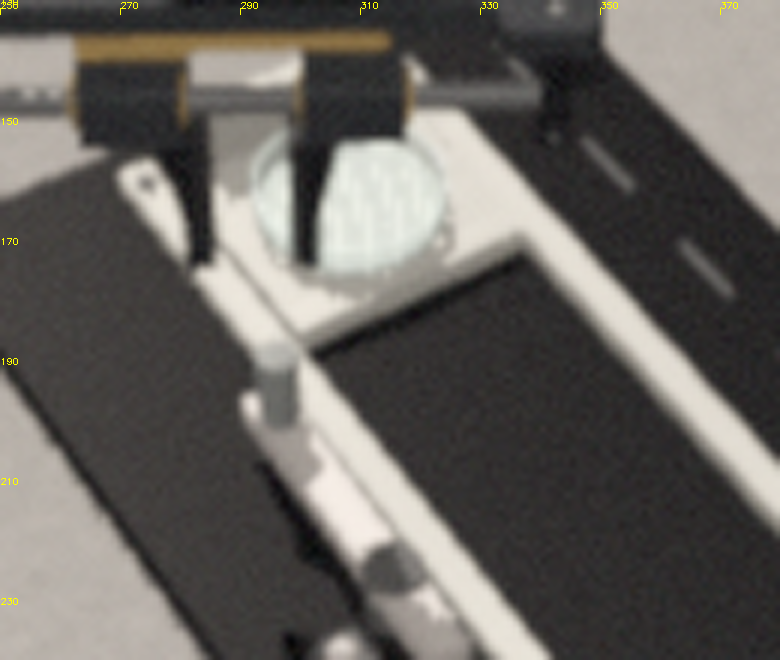

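The keeper is at about 1.53 rad and the carrier is unmoved. Next, closed fingers go behind the tab.

```bash
python3 -m handwheel '[[-60,4,0,0,0,-0.18,1],[-120,8,0,0,0,-0.36,1],[-181,11,0,0,0,-0.52,1],[-181,11,0,0,0,-0.52,1],[-181,11,0,0,0,-0.52,1],[-181,11,40,0,0,-0.52,1],[-181,11,60,0,0,-0.52,1],[-181,11,60,0,0,-0.52,1]]'
python3 - <<'E'
from h import *
rep()
plan(st(-.185,.0),.041,.0506)
crop('scene',250,90,130,110,6,'s10')
E
```

```text
time: 12.92
position: [0.5163, -0.2513, 0.0651]
tool_rot: [-2.159, -2.277, 0.0]
ft_force: [-0.4, -0.1, 0.1]
grip_width: 0.004
12.93 [ 0.5163 -0.2513  0.0651] stage [-0.1824  0.0024] jaw 0.053 F [-0.38 -0.08  0.12] w 0.004
shift mm [-2.7  2.4 24.1] turn [-0.003 -0.003  0.003]
```

View pics/s10.png

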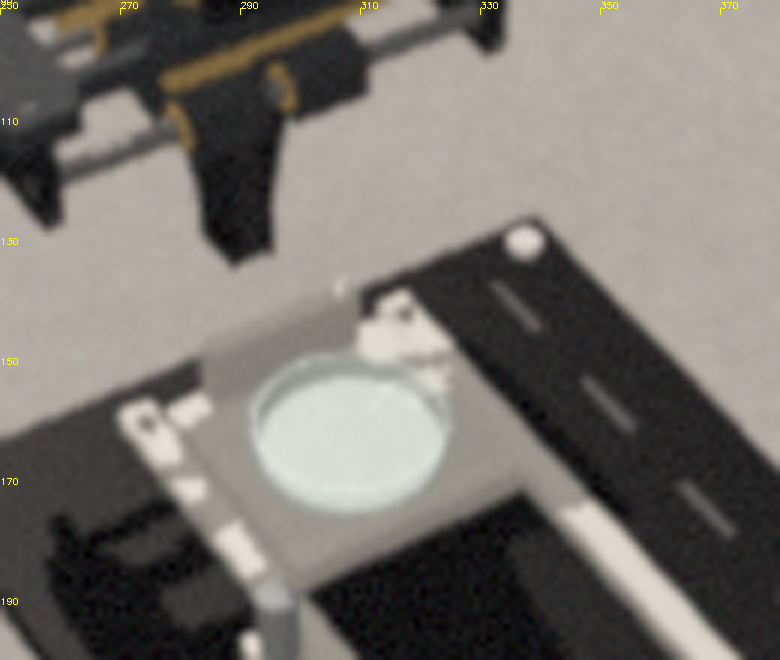

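```bash
python3 -m handwheel '[[-2,2.4,12,0,0,0,1],[-2,2.4,24,0,0,0,1],[-2,2.4,24,0,0,0,1],[6,2.4,24,0,0,0,1],[12,2.4,24,0,0,0,1],[18,2.4,24,0,0,0,1],[24,2.4,24,0,0,0,1],[32,2.4,24,0,0,0,1],[42,2.4,24,0,0,0,1],[52,2.4,24,0,0,0,1]]'
python3 - <<'E'
from h import *
rep()
crop('scene',250,90,130,110,6,'s11')
E
```

```text
time: 14.22
position: [0.5169, -0.2012, 0.0432]
tool_rot: [2.164, 2.277, -0.0]
ft_force: [-0.7, -3.1, 1.6]
grip_width: 0.004
14.22 [ 0.5169 -0.2012  0.0432] stage [-0.1324 -0.0008] jaw 0.051 F [-0.65 -3.1   1.57] w 0.004
```

View pics/s11.png

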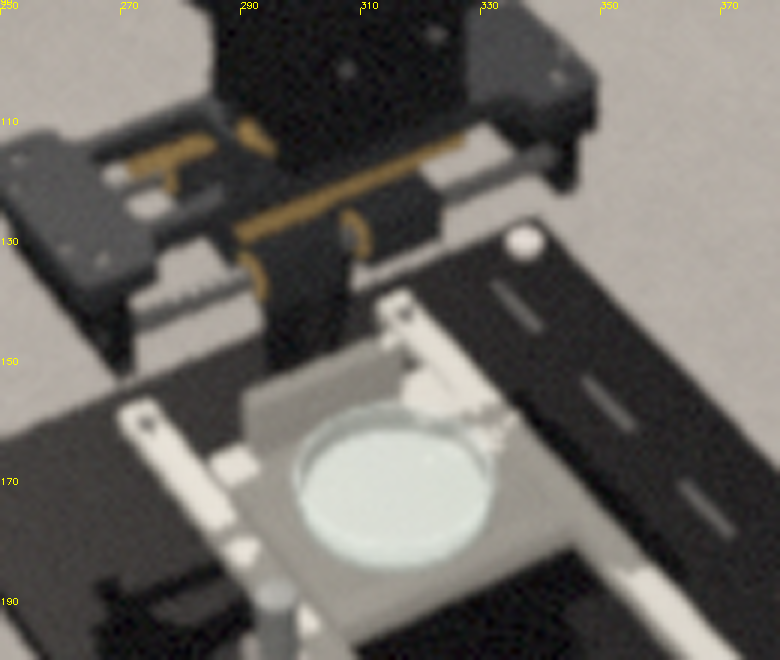

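The fingers press on the tab's rear face and the carrier slides flat, with about 3 N of push. Continuing.

```bash
python3 -m handwheel '[[12,0,0,0,0,0,1],[26,0,0,0,0,0,1],[40,0,0,0,0,0,1],[54,0,0,0,0,0,1],[68,0,0,0,0,0,1],[82,0,0,0,0,0,1],[96,0,0,0,0,0,1],[110,0,0,0,0,0,1],[124,0,0,0,0,0,1],[138,0,0,0,0,0,1],[150,0,0,0,0,0,1],[160,0,0,0,0,0,1]]'
python3 - <<'E'
from h import *
rep()
crop('scene',290,130,150,120,5,'s12')
E
```

```text
time: 15.78
position: [0.5085, -0.0408, 0.0428]
tool_rot: [-2.164, -2.278, 0.0]
ft_force: [0.3, -2.7, 2.5]
grip_width: 0.006
15.78 [ 0.5085 -0.0408  0.0428] stage [ 0.0282 -0.0005] jaw 0.051 F [ 0.32 -2.75  2.45] w 0.006
```

View pics/s12.png

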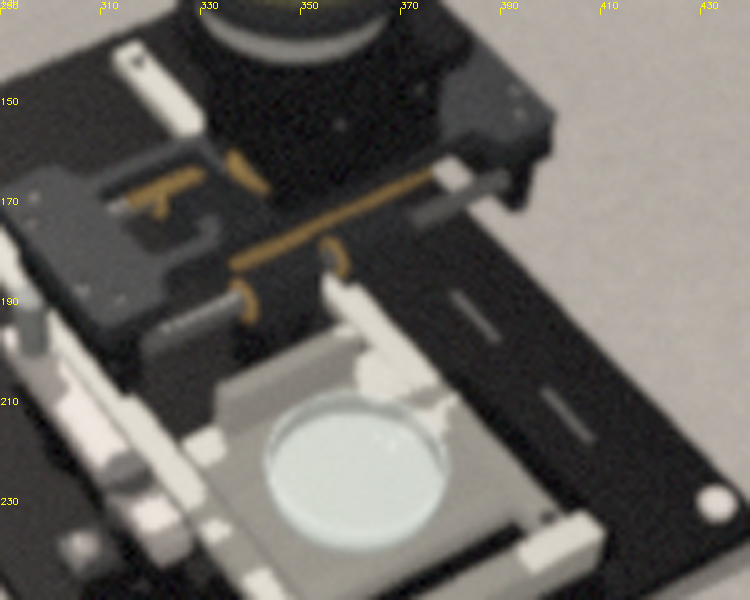

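```bash
python3 -m handwheel '[[4,0,0,0,0,0,1],[8,0,0,0,0,0,1],[12,0,0,0,0,0,1],[15,0,0,0,0,0,1],[17,0,0,0,0,0,1],[19,0,0,0,0,0,1],[20,0,0,0,0,0,1]]'
python3 -c "
from h import *
rep()"
```

```text
time: 16.7
position: [0.5074, -0.0215, 0.0428]
tool_rot: [-2.164, -2.277, 0.0]
ft_force: [-0.0, -1.6, 0.3]
grip_width: 0.004
16.7 [ 0.5074 -0.0215  0.0428] stage [ 0.0476 -0.0004] jaw 0.051 F [-0.01 -1.6   0.34] w 0.004
```

```bash
python3 -m handwheel '[[1.5,0,0,0,0,0,1],[3,0,0,0,0,0,1],[4.5,0,0,0,0,0,1],[4.5,0,0,0,0,0,1]]'
python3 -c "
from h import *
rep()"
```

```text
time: 17.2
position: [0.5074, -0.0199, 0.0429]
tool_rot: [2.164, 2.274, -0.004]
ft_force: [0.6, -7.6, -0.5]
grip_width: 0.007
17.2 [ 0.5074 -0.0199  0.0429] stage [ 0.0491 -0.0005] jaw 0.05 F [ 0.65 -7.57 -0.47] w 0.007
```

```bash
python3 -m handwheel '[[2,0,0,0,0,0,1],[3,0,0,0,0,0,1],[3,0,0,0,0,0,1]]'
python3 - <<'E'
from h import *
rep()
crop('scene',310,160,130,110,6,'s13')
crop('top',290,240,120,100,6,'t13')
E
```

```text
time: 17.58
position: [0.5074, -0.0198, 0.0431]
tool_rot: [2.164, 2.271, -0.008]
ft_force: [-0.2, -12.8, 1.4]
grip_width: 0.008
17.57 [ 0.5074 -0.0198  0.0431] stage [ 0.0492 -0.0005] jaw 0.048 F [ -0.22 -12.78   1.4 ] w 0.008
```

View pics/s13.png

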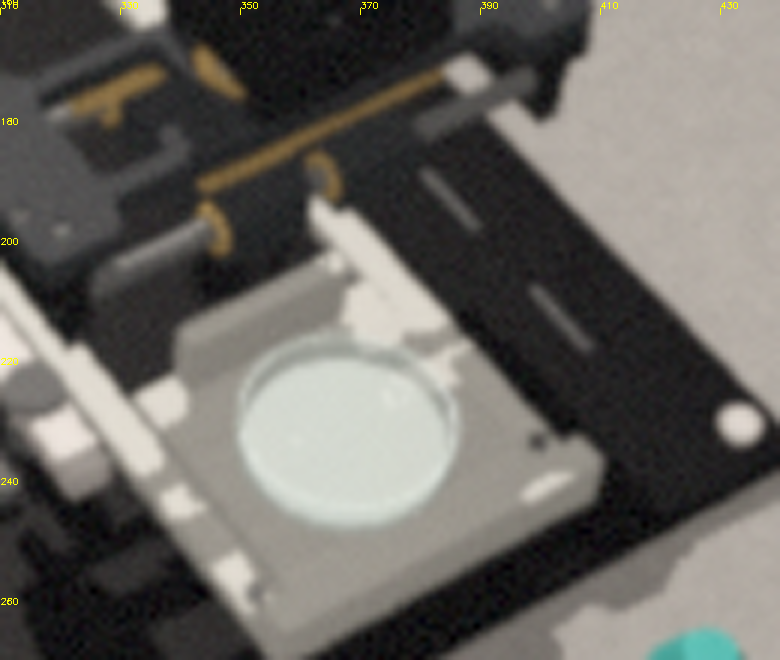

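View pics/t13.png

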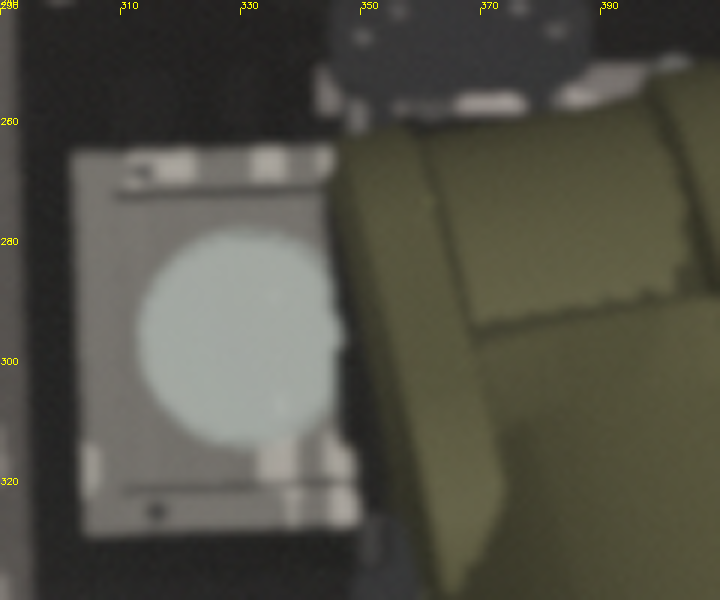

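The carrier sits flat against the end stop: no dark gap remains and the push built to 12.8 N without movement. I'm backing off and moving above the knob.

```bash
python3 -m handwheel '[[-8,0,0,0,0,0,1],[-20,0,0,0,0,0,1],[-35,0,0,0,0,0,1],[-35,0,-40,0,0,0,1],[-35,0,-70,0,0,0,1],[-35,0,-70,0,0,0,1]]'
python3 - <<'E'
from h import *
rep()
plan(st(-.0222,-.0720),.09,-.12)
crop('scene',270,150,140,110,5,'s14')
E
```

```text
time: 18.42
position: [0.5109, -0.0498, 0.1151]
tool_rot: [2.162, 2.274, 0.004]
ft_force: [0.3, -0.3, -0.3]
grip_width: 0.003
18.43 [ 0.5109 -0.0498  0.1151] stage [ 0.0191 -0.0024] jaw 0.05 F [ 0.29 -0.28 -0.28] w 0.003
shift mm [-41.3  69.4  25.5] turn [0.005 0.001 0.17 ]
```

View pics/s14.png

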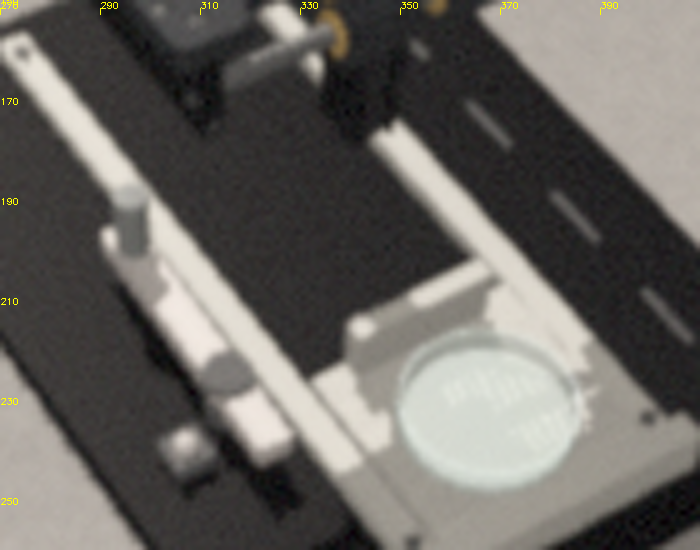

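```bash
python3 -m handwheel '[[-41,69,0,0,0,0.17,0.5],[-41,69,0,0,0,0.17,0.5],[-41,69,15,0,0,0.17,0.5],[-41,69,25,0,0,0.17,0.5],[-41,69,25,0,0,0.17,0.5]]'
python3 - <<'E'
from h import *
rep()
plan(st(-.0222,-.0720),.064,-.12)
s=ctrl.get_state()['position'];print(proj('scene',(s[0],s[1],s[2]-.014)))
crop('scene',250,130,130,110,6,'s15')
E
```

```text
time: 19.1
position: [0.5778, -0.0857, 0.086]
tool_rot: [-2.346, -2.085, 0.004]
ft_force: [-0.3, 0.3, 0.7]
grip_width: 0.249
19.1 [ 0.5778 -0.0857  0.086 ] stage [-0.0202 -0.0675] jaw -0.118 F [-0.34  0.26  0.67] w 0.249
shift mm [-1.2  4.9 22. ] turn [-0.004 -0.     0.002]
[299.00171443 185.60713111]
```

View pics/s15.png

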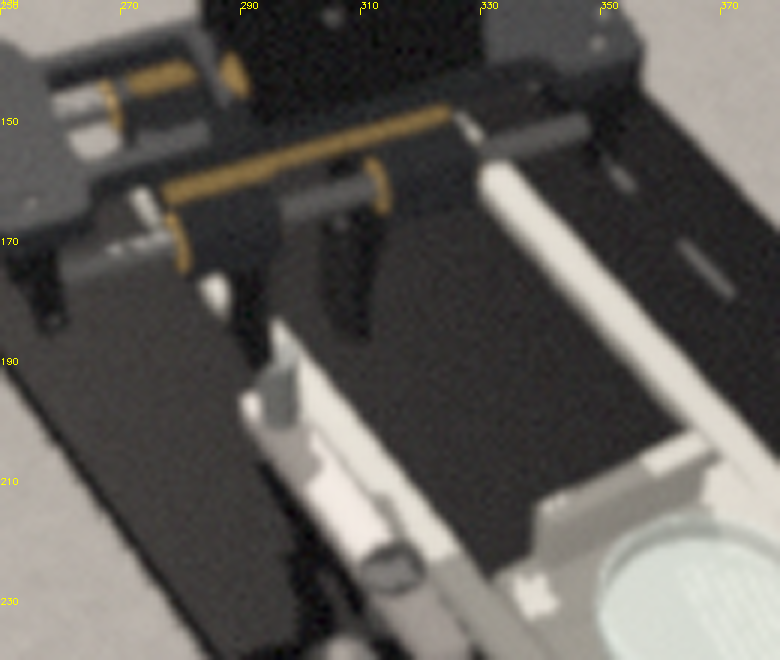

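The gripper is about 5 mm short: the left finger at (293,187) overlaps the knob at (296,188). Correcting before I lower.

```bash
python3 -m handwheel '[[-1,5,0,0,0,0,0.5],[-1,5,0,0,0,0,0.5],[-1,5,0,0,0,0,0.5]]'
python3 - <<'E'
from h import *
rep()
plan(st(-.0222,-.0720),.064,-.12)
crop('scene',250,130,130,110,6,'s16')
E
```

```text
time: 19.52
position: [0.585, -0.0882, 0.0883]
tool_rot: [2.349, 2.085, 0.0]
ft_force: [-0.3, 0.7, 0.2]
grip_width: 0.248
19.52 [ 0.585  -0.0882  0.0883] stage [-0.023  -0.0746] jaw -0.119 F [-0.34  0.74  0.24] w 0.248
shift mm [ 0.4 -2.7 24.3] turn [0.001 0.    0.001]
```

View pics/s16.png

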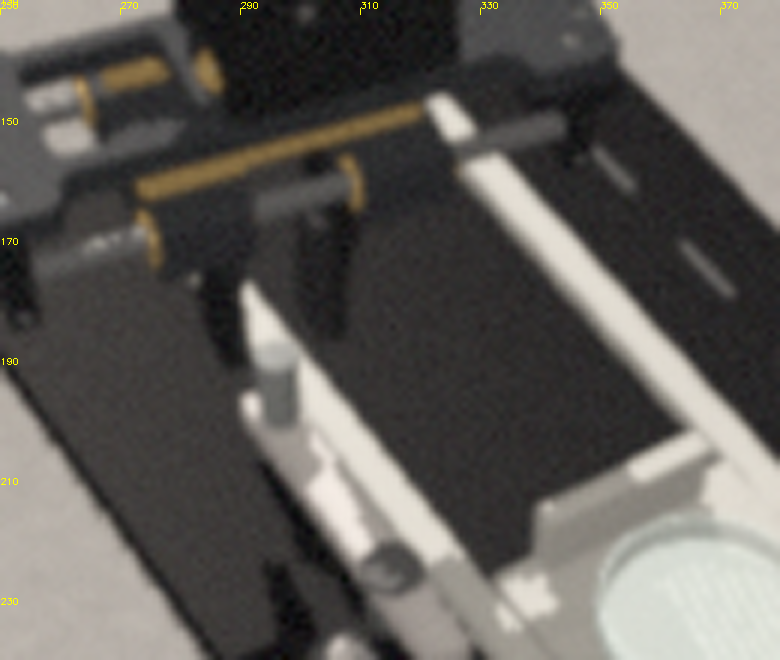

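The knob at (296,189) is now centred between the fingers at (289,189) and (303,184). Lowering.

```bash
python3 -m handwheel '[[0,-1,12,0,0,0,0.5],[0,-1,25,0,0,0,0.5],[0,-1,25,0,0,0,0.5]]'
python3 - <<'E'
from h import *
rep()
s=ctrl.get_state();M=R.from_rotvec(s['tool_rot']).as_matrix();p=s['position'];j0=np.arctan2(M[1,1],M[0,1])
print(s['joint_positions'].round(2))
for a in (1.4,1.3,1.2,1.1,1.0,.9,.8,.7,.6,.5,.4,.3):
    # pushing finger 4 mm behind: TCP leads knob by 4mm along closing tangent
    q=st(.0498-.072*np.sin(a)+.004*np.cos(a),-.0755+.072*np.cos(a)+.004*np.sin(a));print(a,(M.T@(np.array([*q,p[2]])-p)*1e3).round(1),'az',round(-(a-1.5202-j0),2))
E
```

```text
time: 19.95
position: [0.5823, -0.0879, 0.0609]
tool_rot: [-2.347, -2.084, 0.003]
ft_force: [-0.1, -0.3, 0.3]
grip_width: 0.253
19.95 [ 0.5823 -0.0879  0.0609] stage [-0.0226 -0.0719] jaw -0.119 F [-0.07 -0.31  0.32] w 0.253
[ 0.66  0.43 -0.67  1.77  0.3   1.05 -0.24]
1.4 [ -0.  -12.8   0. ] az 0.0
1.3 [  0.8 -19.9   0.1] az 0.1
1.2 [  2.2 -27.    0.1] az 0.2
1.1 [  4.4 -33.8   0.1] az 0.3
1.0 [  7.3 -40.5   0.1] az 0.4
0.9 [ 10.8 -46.8   0.2] az 0.5
0.8 [ 14.9 -52.7   0.2] az 0.6
0.7 [ 19.6 -58.2   0.2] az 0.7
0.6 [ 24.8 -63.2   0.2] az 0.8
0.5 [ 30.4 -67.6   0.2] az 0.9
0.4 [ 36.5 -71.5   0.3] az 1.0
0.3 [ 43.  -74.7   0.3] az 1.1
```

```bash
python3 -m handwheel '[[0,-6,-2,0,0,0,0.5],[0,-13,-3,0,0,0,0.5],[1,-20,-3,0,0,0.1,0.5],[2,-27,-3,0,0,0.2,0.5],[4.5,-34,-3,0,0,0.3,0.5],[7,-40.5,-3,0,0,0.4,0.5],[11,-47,-3,0,0,0.5,0.5],[15,-53,-3,0,0,0.6,0.5],[19.5,-58,-3,0,0,0.7,0.5],[25,-63,-3,0,0,0.8,0.5],[30.5,-67.5,-3,0,0,0.9,0.5],[30.5,-67.5,-3,0,0,0.9,0.5]]'
python3 - <<'E'
from h import *
rep()
s=ctrl.get_state();M=R.from_rotvec(s['tool_rot']).as_matrix();p=s['position'];j0=np.arctan2(M[1,1],M[0,1])
print(s['joint_positions'].round(2))
for a in (.4,.3,.2,.1,.0):
  for l in (.004,.007):
    q=st(.0498-.072*np.sin(a)+l*np.cos(a),-.0755+.072*np.cos(a)+l*np.sin(a));print(a,l,(M.T@(np.array([*q,p[2]])-p)*1e3).round(1),'az',round(-(a-1.5202-j0),2))
crop('scene',290,140,130,110,6,'s17')
E
```

```text
time: 21.45
position: [0.5201, -0.0494, 0.0664]
tool_rot: [3.021, 0.858, 0.001]
ft_force: [0.3, -0.8, 0.4]
grip_width: 0.251
21.45 [ 0.5201 -0.0494  0.0664] stage [ 0.0191 -0.0117] jaw -1.017 F [ 0.25 -0.81  0.39] w 0.251
[ 0.56  0.26 -0.58  1.94  0.17  0.99 -1.11]
0.4 0.004 [-0.5 -7.6 -0. ] az 0.1
0.4 0.007 [ -0.2 -10.5  -0. ] az 0.1
0.3 0.004 [  1.  -14.6  -0. ] az 0.2
0.3 0.007 [  1.6 -17.5  -0. ] az 0.2
0.2 0.004 [  3.2 -21.5  -0. ] az 0.3
0.2 0.007 [  4.1 -24.3  -0. ] az 0.3
0.1 0.004 [  6.1 -28.1  -0. ] az 0.4
0.1 0.007 [  7.2 -30.9  -0. ] az 0.4
0.0 0.004 [  9.6 -34.4  -0. ] az 0.5
0.0 0.007 [ 11. -37.  -0.] az 0.5
```

View pics/s17.png

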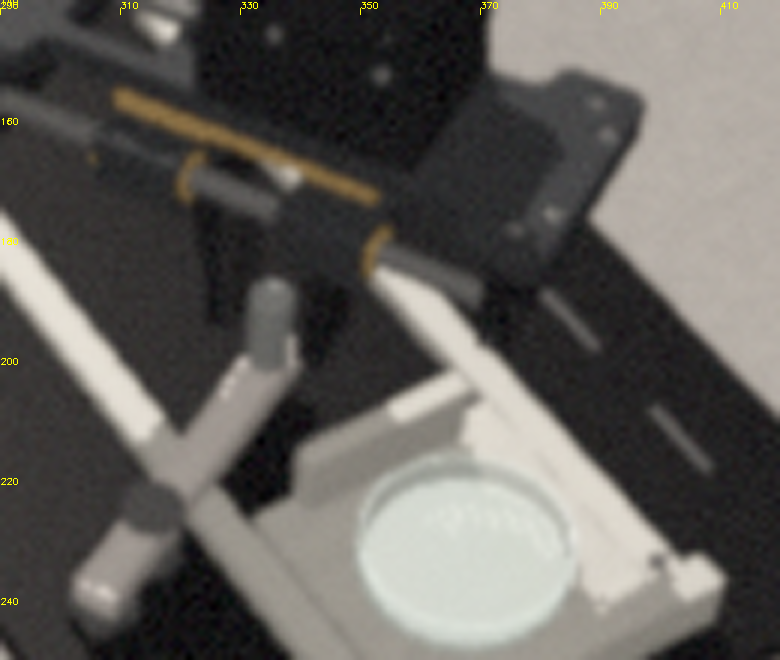

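The cage carries the knob, now at (334,188), and the carrier hasn't moved. Continuing to the stop.

```bash
python3 -m handwheel '[[-0.5,-4,1,0,0,0.05,0.5],[-0.5,-8,1,0,0,0.1,0.5],[1,-15,1,0,0,0.2,0.5],[3,-22,1,0,0,0.3,0.5],[6,-28,1,0,0,0.4,0.5],[10,-35,1,0,0,0.5,0.5],[11,-38,1,0,0,0.5,0.5],[11,-38,1,0,0,0.5,0.5],[11,-38,1,0,0,0.5,0.5]]'
python3 - <<'E'
from h import *
rep()
crop('scene',290,140,130,110,6,'s18')
E
```

```text
time: 22.62
position: [0.5106, -0.015, 0.0651]
tool_rot: [3.137, 0.083, 0.002]
ft_force: [3.0, -5.1, -0.8]
grip_width: 0.25
22.62 [ 0.5106 -0.015   0.0651] stage [ 0.0539 -0.0039] jaw -1.518 F [ 2.99 -5.07 -0.82] w 0.25
```

View pics/s18.png

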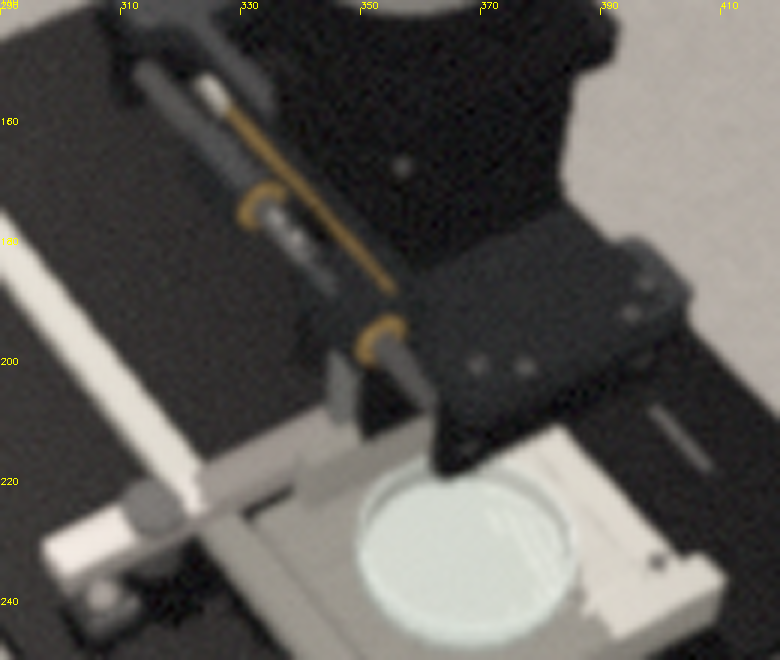

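The bar lies parallel to the tab and right behind it, and the push is 5 N, so it's at the stop. One firmer push, then I back off by the slack and lift.

```bash
python3 -m handwheel '[[0,-3,0,0,0,0,0.5],[0,-3,0,0,0,0,0.5]]'; python3 -c "
from h import *
rep()"
```

```text
time: 22.92
position: [0.5105, -0.0146, 0.0651]
tool_rot: [3.134, 0.08, 0.002]
ft_force: [2.4, -12.0, -0.5]
grip_width: 0.254
22.93 [ 0.5105 -0.0146  0.0651] stage [ 0.0542 -0.0039] jaw -1.519 F [  2.45 -11.99  -0.5 ] w 0.254
```

```bash
python3 -m handwheel '[[0,5,0,0,0,0,0.4],[0,10,0,0,0,0,0.3],[0,10,0,0,0,0,0.3],[0,10,-10,0,0,0,0.3],[0,10,-50,0,0,0,0.3],[-40,10,-100,0,0,0,0.3],[-60,-20,-140,0,0,0,0.3],[-60,-20,-140,0,0,0,0.3]]'
python3 - <<'E'
from h import *
rep()
crop('scene',290,140,150,120,5,'s19')
crop('scene',370,280,180,140,4,'s20')
crop('top',150,220,300,150,2,'t20')
E
```

```text
time: 23.92
position: [0.4501, 0.0108, 0.2091]
tool_rot: [3.138, 0.088, 0.012]
ft_force: [0.6, -0.2, -0.6]
grip_width: 0.352
23.93 [0.4501 0.0108 0.2091] stage [0.0826 0.0552] jaw -1.515 F [ 0.6  -0.17 -0.58] w 0.352
```

View pics/s19.png

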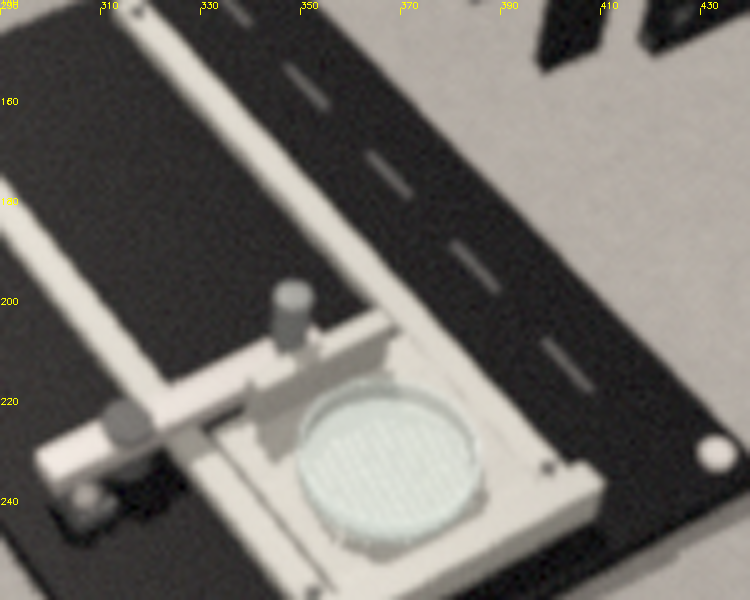

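View pics/s20.png

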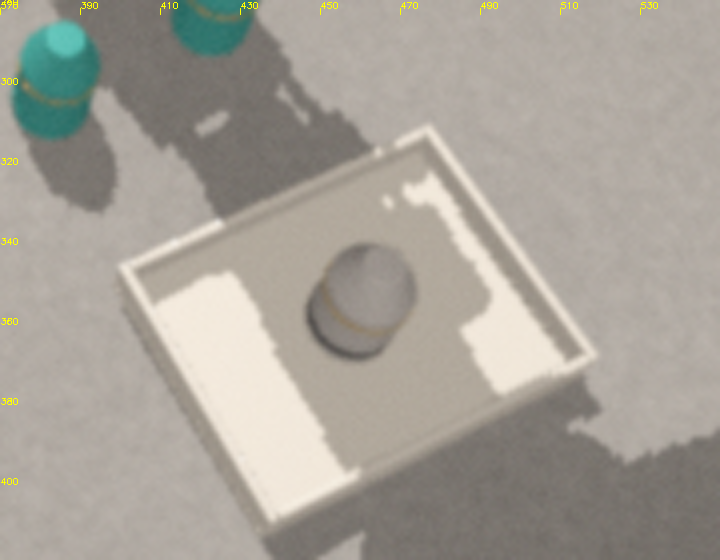

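View pics/t20.png

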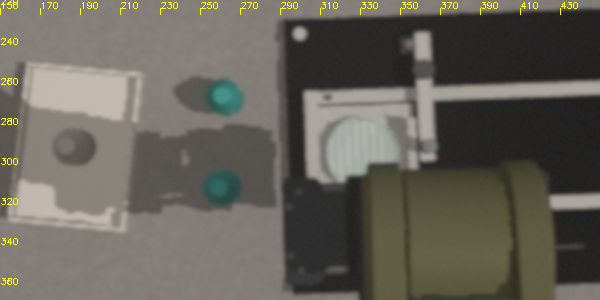

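```bash
python3 - <<'E'
from h import *
q=tost(onz('scene',(348.6,199),.064));print('knob',q,np.arctan2(.0498-q[0],q[1]+.0755))
q=onz('top',(363.5,293.5),.064);print(tost(q),'angle',np.arctan2(.0498-tost(q)[0],tost(q)[1]+.0755))
print('tab rear top ends', tost(onz('scene',(338.5,217),.046)),tost(onz('scene',(367,202.5),.046)))
im=ctrl.get_image('scene');im=im[100:400,230:530,::-1]
cv2.imwrite('pics/s21.png',cv2.resize(im,None,fx=2,fy=2))
E
python3 -m handwheel '[[0,0,0,0,0,0,0.3],[0,0,0,0,0,0,0.3]]'
```

```text
knob [ 0.04979203 -0.00293588] 0.0001098846896080092
[ 0.05178419 -0.00265438] angle -0.027231518378539418
tab rear top ends [ 0.06382533 -0.0335645 ] [0.06283108 0.03136796]
time: 24.38
position: [0.4485, 0.008, 0.204]
tool_rot: [-3.14, -0.081, 0.003]
ft_force: [0.3, 0.4, 0.1]
grip_width: 0.35
```

Run:
```python
from h import *
crop('top',340,220,60,100,6,'t22')
```

```text
(no output)
```

View pics/t22.png

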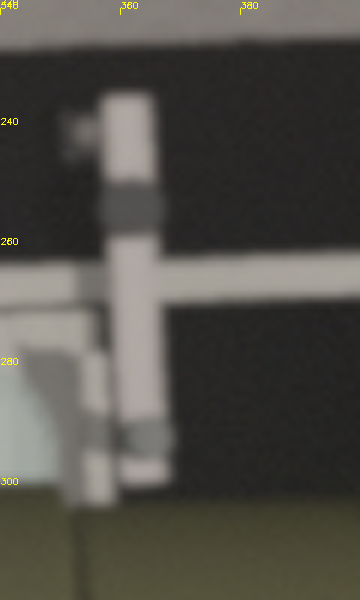

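The knob gives about 0.00 rad in the scene view and -0.03 in the top view. The bar is parallel to the tab and the tab sits where a home carrier's should. Handing in.

```bash
python3 -c "
from h import *
rep();print(ctrl.close_job())"
```

```text
24.43 [0.4486 0.0081 0.2042] stage [0.08   0.0568] jaw -1.519 F [0.78 0.47 0.14] w 0.35
the job is handed in; nothing more can be done
None
```

I finished the job and handed it in at about 24 s of the 66 s allowed; no verdict is reported on hand-in.

What I did: I stood the lens upright near the centre of the tray and swung the keeper to about 1.53 rad. Then I slid the carrier flat along its channel to the end stop and swung the keeper shut to its stop.

Last checks:
- **Lens:** it stands upright near the tray's centre in the final pictures.
- **Carrier:** pushing up to 12.8 N moved it no further, and no gap to the end stop shows in the pictures. The tab's rear edge measured 63 to 64 mm along the stage in the last scene view, against the 60 mm expected when home. I put that 3 to 4 mm down to calibration and pixel reading and did not resolve it further.
- **Keeper:** the push at the stop rose to 12 N with almost no movement. The knob gives about 0.00 rad from the scene view and -0.03 rad from the top view, which agree within measuring error.
- **Other items:** the red and turquoise look-alikes, jar, covered dish and black cap were never approached. I did not measure them again at the end.
- **Arm:** it was raised about 0.2 m above the bench and touching nothing.

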